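# Thread a cell frame onto its alignment post and hold a square in the corner

## Task

Build up the flow cell on the bench: thread the white cell frame onto the dark steel alignment post so that it lies fully down on the grey metal end plate, its long part covering the plate. Then pick up the blue square, stand it on the frame and press it into the corner between frame and post, until its underside is flush on the frame and its upright edge is flush against the flat face of the post that looks along the long part of the frame, about its middle. Finish while still gripping the square and pressing it firmly into that corner, both down on the frame and against the post (do not let go), and leave the vial, the nut and the steel disc where they are.

Things in the scene. Friction and masses are not known exactly. Their poses are not given: they have to be found in the camera images.
- fixture: Fixed grey metal end plate, 130 (x) x 50 (y) x 20 mm high, lying on the bench (bolted down, rigid: a press of 5 to 15 N is enough), with an upright rectangular dark steel post, 24 (x) x 34 (y) mm, rising 66 mm above the plate (top 86 mm above the bench). Origin: centre of the plate's underside. x runs along the plate, away from the post end; the post's centre is at x = -40 mm; z up.
- post_foot (a point): Foot of the post: on the post's axis at the level of the plate's top (20 mm above the bench). Axes as the fixture's.
- post_face (a point): The corner the square goes into: on the middle of the post's flat face that looks along +x, 12 mm from the post's axis, 20 mm above the plate's top, which is the level of the frame's top once the frame is seated. Axes as the fixture's: x points out of the face, z up.
- frame: Loose white cell frame, a rigid plastic slab 130 (x) x 66 (y) x 20 mm thick, about 0.3 kg, lying flat on the bench. One rectangular through hole, 30 (x) x 40 (y) mm, centred at x = -40 mm, so 3 mm clear of the post all round. Origin: centre of the underside. It belongs on the plate with its x along the fixture's x; it overhangs the plate by 8 mm on either long side. Small dark discs and an orange square on its top are flush.
- frame_hole (a point): Centre of the frame's hole at its underside. Axes as the frame's.
- frame_grip (a point): Point to grip the frame by, half-way up (10 mm above the underside), at x = +10 mm in the frame, near its centre of mass, across the 66 mm width (y).
- square: Loose workshop square, about 0.3 kg, standing upright on the bench: a blue stock 80 (x) x 18 (y) x 32 mm high, and at its -x end a steel blade 20 (x) x 6 (y) mm rising to 72 mm above the underside. The blade's outer edge is flush with the stock's -x end; this upright edge and the underside are the two working faces. Origin: centre of the underside; z up along the blade.
- square_heel (a point): Outer corner of the square: middle of the lower edge of its -x end, where the two working faces meet. It goes to the post_face point with the square's x along the fixture's x. Axes as the square's.
- square_grip (a point): Point to grip the square by: half-way up the stock (16 mm above the underside), at x = +8 mm in the square, across its 18 mm thickness (y).
- vial: Bystander: small closed glass jar with a red cap, 32 mm diameter, 55 mm high; origin under its centre.
- nut: Bystander: steel hexagon nut, 24 mm across, 11 mm high; origin under its centre.
- cap_disc: Bystander: round steel disc, 70 mm diameter, 19 mm high; origin under its centre.
There are look-alikes about, which are no part of the job. What is shaped like the square but brown or green is not meant. There is more than one size of the fixture; the job needs the smaller.

How it is judged:
By the outcome, as a careful person would: the job done as asked, in the order asked, and still so for the second after the job is handed in, while the arm keeps its last pose, push and grip.
It also fails if it takes over 64 s, if anything falls off the work surface, if the arm or the gripper's body presses on something with over 40 N, if the wrist force passes 120 N, or if a joint passes its speed limit or range.

## Robot

A 6-joint arm with a two-finger parallel gripper is mounted at the origin on the work surface. World frame = base frame: x ahead of the robot, y to its left, z up, the work surface at z = 0. Lengths are in m, angles in rad, forces in N, time in s.
With the tool pointing down it reaches from about 0.35 to 0.775 m from the base axis. Payload 7.3 kg.
Tool frame: the origin (TCP) lies at the very end of the fingers, on their centre line; the grasp point (between the pads) lies 19 mm behind it; z points along the fingers, y is the line along which they close (so a half turn about z gives the same grasp; the last joint's range is limited). The gripper opens to 92 mm and grips with 3 to 60 N. Pads are 19 mm wide; open, the fingers measure 130 mm over their backs; the gripper's body (75 mm by 190 mm) begins 47 mm behind the grasp point.
Start: joints at [-1.421, 0.342, 1.524, -0, 1.275, -0.146], TCP at [0.153, -0.502, 0.227] pointing down, gripper open.
Joint ranges: [-2.53, 2.53], [-0.77, 2.02], [0.04, 2.7], [-1, 4.14], [0.28, 2.66], [-3.11, 3.11]. Speed limits (rad/s): [2.57, 2.57, 3.14, 3.14, 3.14, 3.14].

## Interface

Orientations are given as [roll, pitch, yaw] about the fixed x, y, z axes, in that order (R = Rz(yaw) Ry(pitch) Rx(roll)).
In Python, from cell import * gives the robot as it stands.
- The arm moves only by the tool step_arm, never from a script. Its argument "commands" is a list of rows, each a list of 7 numbers: the opening, from 0 (shut) to 1 (fully open), then the shift along the world's x, y, z in cm, then the turn, a rotation vector about the world's x, y, z in rad. A call has 1 to 5 rows; each row is the pose to reach, as a shift and turn from the pose commanded when the call began; what a row does not reach only later rows make up. A row lasts 1/12 s, in which the tool goes at most 41.7 mm and 7.16 degrees, less where a joint would pass 70% of its speed; a pose out of reach is approached as far as the arm can. A call with a gripper value outside its range is refused whole. The fingers move at their own pace and stop on an object; "grip_force" is the grip in N (left out, the last holds). Time passes only in rows, so rows that repeat a pose let the fingers close. It gives the time, the measured TCP pose, the force, the opening and the grip force at its end, in the units of the state.
- observe(): the state, without advancing time (a new reading comes with each control period).
- read_camera(name): name is "scene" or "side" or "wrist"; returns the picture (384x512x3 uint8, red, green, blue); there is no depth.
- camera_model(name): a dict with "vfov" (degrees; the focal length in pixels is half the picture's height over the tangent of half this angle, whatever the lens; pixels are square), "cx", "cy" (the principal point, pixels), "world_to_cam" (4x4, takes a point from world to camera coordinates). Camera axes: x right, y up, looking along -z (the intrinsics and any distortion apply to the point x, -y, -z); pixel columns grow to the right and rows downward; lengths in m; the calibration is good to about 2 mm. A picture is of the moment at which its call begins: read the wrist's pose just before it. camera_model takes no time and is no camera call; for the wrist camera it gives the pose at the moment of the call.
- hand_in(): hands the job in; it is judged then, once.
The state is a dict: "time": time; "qpos": joint angles; "qvel": joint speeds; "joint_efforts": joint torques, N m; "tool_pos": TCP position; "tool_rot": TCP orientation; "contact_force": force on the tool from outside, world axes, zero at the start; "torque": the same for the moment, N m; "opening": finger opening in m; "grip_force": force on a finger pad.
Only numpy, scipy, OpenCV 4.12 (cv2) and the standard library are available. Lean on these libraries where they do the work, as an engineer would, in place of code of your own. Each camera call takes 0.05 s, during which the arm holds its last target. There are 200 camera calls.

## Working session

There is one attempt and no reset: what is moved stays moved. The work goes in short steps, Python scripts to look and compute and a tool call to move; the robot and the scene stay as the last step left them, time stands still between calls to the robot, and variables do not carry over. Pictures are saved under pics/ and viewed, at most 10 in all, crops included, and the job is handed in when it is done.

Besides the shell and the picture viewer there is one more tool, called after "Request:" by a JSON object that holds its "op" and its "data". step_arm: Moves the arm, as the interface text tells. Its arguments: {"type":"object","properties":{"commands":{"type":"array"},"grip_force":{"type":"number"}},"required":["commands"]}

```bash
mkdir -p pics; ls
python3 - <<'E'
from cell import *
import cv2
for n in ("scene","side"):
    cv2.imwrite(f"pics/{n}0.png",read_camera(n)[:,:,::-1]); m=camera_model(n); print(n,m)
print(observe())
E
```

```text
pics
scene {'vfov': 55.242290044838526, 'cx': 257.2488436649348, 'cy': 193.03864988878752, 'world_to_cam': array([[-0.84213064,  0.53921912,  0.00766348,  0.45430627],
       [-0.41322921, -0.65436502,  0.63328355,  0.22144474],
       [ 0.34649331,  0.5301407 ,  0.77388192, -1.15198432],
       [ 0.        ,  0.        ,  0.        ,  1.        ]])}
side {'vfov': 51.58191164936298, 'cx': 254.6313548806764, 'cy': 183.39619098430097, 'world_to_cam': array([[-0.90849023, -0.41783111, -0.00791574,  0.50570891],
       [ 0.26185856, -0.58391672,  0.76842135, -0.16404069],
       [-0.32569248,  0.69603048,  0.63989529, -0.91200798],
       [ 0.        ,  0.        ,  0.        ,  1.        ]])}
{'time': 0.1, 'qpos': array([-1.42098446e+00,  3.42648147e-01,  1.52489686e+00,  2.65626491e-05,
        1.27538944e+00, -1.45987196e-01]), 'qvel': array([-0.00048905,  0.00082952, -0.00197655, -0.00067123,  0.00052432,
       -0.00115538]), 'joint_efforts': array([ 1.57444862e-03, -4.32003379e+01, -2.44694424e+01,  7.18525588e-02,
        5.25904284e-02, -4.41843486e-05]), 'tool_pos': array([ 0.15302288, -0.50184093,  0.22612559]), 'tool_rot': array([-3.14026882e+00, -2.20322122e-04,  2.95791168e-01]), 'contact_force': array([-0.36021774, -0.13184899, -0.78485507]), 'torque': array([0.00514178, 0.04939339, 0.02011032]), 'grip_force': 0.0, 'opening': 0.09216090177753072}
```

View pics/scene0.png

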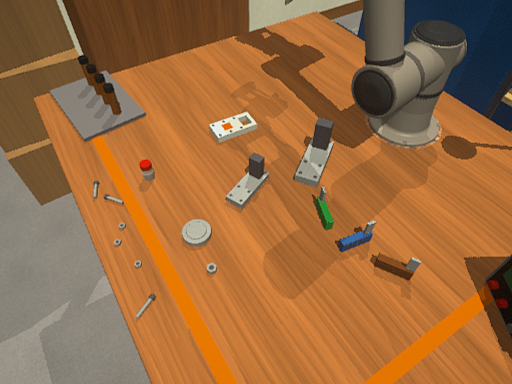

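View pics/side0.png

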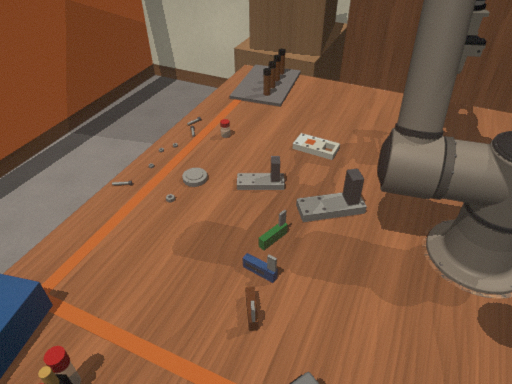

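Scene picture: the white frame is at (233,126), the blue square at (355,237), with green (324,210) and brown (395,266) look-alikes. There are two fixtures, at (248,183) and (315,155). The one at (248,183) looks smaller, so I'll check it in an enlarged crop.

```bash
cat > h.py <<'E'
import numpy as np, cv2
from cell import *
def ray(name,uv,z,m=None):
    "world point(s) at height z seen at pixel uv"
    m=m or camera_model(name); f=192/np.tan(np.radians(m["vfov"])/2); T=m["world_to_cam"]; R=T[:3,:3]; c=-R.T@T[:3,3]
    uv=np.atleast_2d(uv).astype(float)
    d=np.c_[(uv[:,0]-m["cx"])/f,-(uv[:,1]-m["cy"])/f,-np.ones(len(uv))]@R
    return (c+d*((z-c[2])/d[:,2])[:,None])[:,:2]
def crop(name,u,v,w,h,s,out):
    im=read_camera(name)[v:v+h,u:u+w,::-1]; cv2.imwrite(out,cv2.resize(im,None,fx=s,fy=s,interpolation=cv2.INTER_CUBIC))
E
python3 - <<'E'
from h import *
crop("scene",190,100,195,150,4,"pics/c1.png")
E
```

```text
(no output)
```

View pics/c1.png

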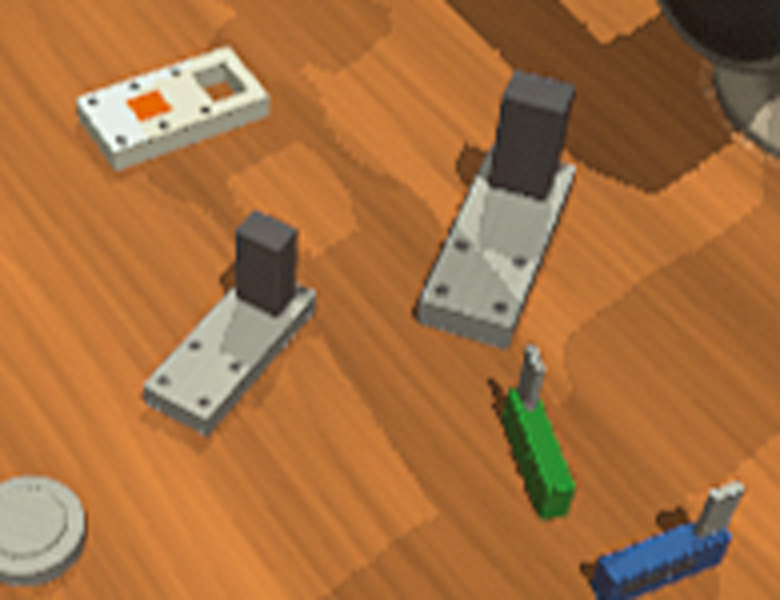

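Run:
```python
from h import *
c=lambda a:(np.array(a)+.5)/4-.5+[190,100]
def P(n,a,z):
    w=ray("scene",c(a),z)*1000; print(n,w.round().tolist(),'edges',[int(np.hypot(*(w[i]-w[i-1]))) for i in range(len(w))], 'ang',[int(np.degrees(np.arctan2(*(w[i]-w[i-1])[::-1]))) for i in range(len(w))], 'mean',w.mean(0).round())
P('frame',[(230,47),(269,96),(116,155),(79,100)],.02)
P('hole',[(192,80),(224,62),(246,83),(213,101)],.02)
P('small plate',[(145,388),(208,420),(315,293)],.02)
P('post',[(260,212),(298,225),(277,247),(237,232)],.086)
P('big',[(418,310),(510,335),(575,168)],.02)
P('blade top',[(715,500),(742,485)],.072)
P('stock top far',[(596,578),(728,530)],.032)
P('disc',[(38,515)],.019)
```

```text
frame [[396.0, -283.0], [402.0, -218.0], [532.0, -221.0], [526.0, -290.0]] edges [129, 65, 129, 68] ang [177, 85, -1, -94] mean [ 464. -253.]
hole [[442.0, -265.0], [410.0, -270.0], [408.0, -240.0], [441.0, -235.0]] edges [29, 32, 30, 32] ang [-88, -170, 92, 8] mean [ 425. -252.]
small plate [[621.0, -21.0], [601.0, 23.0], [484.0, -31.0]] edges [137, 47, 127] ang [4, 115, -155] mean [569. -10.]
post [[511.0, -59.0], [496.0, -36.0], [518.0, -27.0], [532.0, -51.0]] edges [23, 26, 23, 28] ang [-161, 121, 22, -59] mean [514. -43.]
big [[435.0, 18.0], [397.0, 68.0], [257.0, -32.0]] edges [185, 62, 172] ang [15, 127, -144] mean [363.  18.]
blade top [[410.0, 257.0], [390.0, 257.0]] edges [20, 20] ang [-1, 178] mean [400. 257.]
stock top far [[477.0, 245.0], [391.0, 261.0]] edges [87, 87] ang [-10, 169] mean [434. 253.]
disc [[722.0, 29.0]] edges [0] ang [0] mean [722.  29.]
```

The plate at (248,183) measures about 130 x 48 mm, against roughly 175 x 62 mm for the other, so it is the small fixture meant: post at (514,-43) mm, yaw about 25°. The blue part with a steel blade at (355,237) is the square. The frame is at about (464,-253) mm, yaw about 0. I'm moving above the frame.

Request:
{"op": "step_arm", "data": {"commands": [[1,3.2,2.5,-0.4,0,0,-0.03],[1,6.4,5,-0.8,0,0,-0.06],[1,9.6,7.5,-1.2,0,0,-0.09],[1,12.8,10,-1.6,0,0,-0.12],[1,16,12.4,-2,0,0,-0.15]]}}

```text
time: 0.57
tool_pos: [0.3141, -0.3767, 0.2064]
tool_rot: [-3.141, 0.0, 0.144]
contact_force: [0.8, -0.5, 1.1]
opening: 0.0921
grip_force: 0.0
```

Request:
{"op": "step_arm", "data": {"commands": [[1,3.2,2.5,-0.4,0,0,-0.03],[1,6.4,5,-0.8,0,0,-0.06],[1,9.6,7.5,-1.2,0,0,-0.09],[1,12.8,10,-1.6,0,0,-0.12],[1,16,12.4,-2,0,0,-0.15]]}}

```text
time: 0.98
tool_pos: [0.4743, -0.2524, 0.1864]
tool_rot: [-3.142, 0.0, -0.005]
contact_force: [0.9, -0.8, -1.2]
opening: 0.0921
grip_force: 0.0
```

Request:
{"op": "step_arm", "data": {"commands": [[1,0,0,0,0,0,0],[1,0,0,0,0,0,0]]}}

```text
time: 1.15
tool_pos: [0.4741, -0.2524, 0.186]
tool_rot: [-3.141, 0.001, 0.0]
contact_force: [-0.0, 0.5, -1.2]
opening: 0.0916
grip_force: 0.0
```

Run:
```python
from h import *
s=observe();print(s["time"],s["tool_pos"],s["tool_rot"],s["contact_force"])
m=camera_model("wrist");print(m)
cv2.imwrite("pics/w1.png",read_camera("wrist")[:,:,::-1])
```

```text
1.15 [ 0.47406651 -0.25242866  0.18598046] [-3.14094827e+00  1.21158251e-03  3.21545109e-05] [-0.02190605  0.45141054 -1.22791792]
{'vfov': 67.1359050567653, 'cx': 256.1177601349448, 'cy': 190.63171564830947, 'world_to_cam': array([[ 2.09650845e-04, -9.99999956e-01, -2.07984002e-04,
        -2.52645878e-01],
       [ 9.51582725e-01,  2.63432890e-04, -3.07392660e-01,
        -4.25275119e-01],
       [ 3.07392701e-01, -1.33468853e-04,  9.51582739e-01,
        -4.99241269e-01],
       [ 0.00000000e+00,  0.00000000e+00,  0.00000000e+00,
         1.00000000e+00]])}
```

View pics/w1.png

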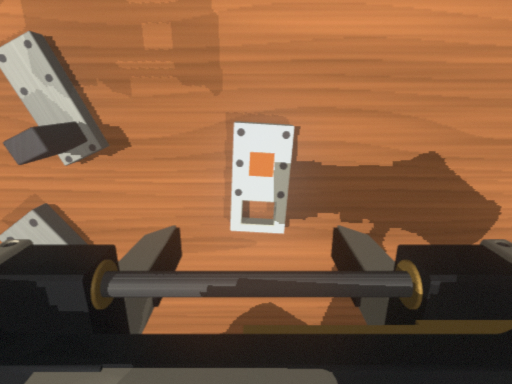

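Run:
```python
from h import *
crop("wrist",205,105,110,145,4,"pics/c2.png")
w=ray("wrist",[(235,124),(295,125),(285,232),(231,231)],.02)*1000;print(w.round(1).tolist(),w.mean(0))
```

```text
[[528.8, -231.6], [527.5, -297.5], [398.0, -290.0], [399.6, -223.3]] [ 463.4512489  -260.61461513]
```

View pics/c2.png

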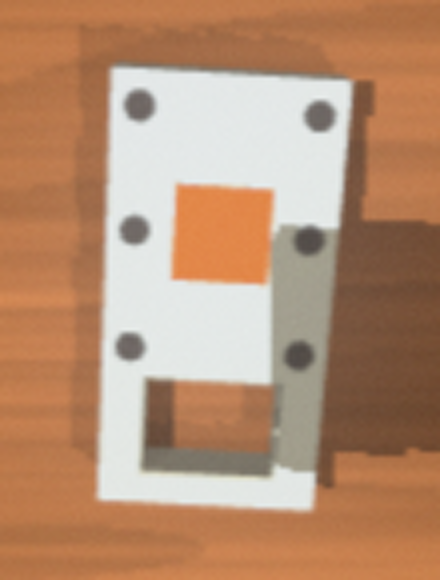

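Run:
```python
from h import *
c=lambda a:(np.array(a)+.5)/4-.5+[205,105]
w=ray("wrist",c([(111,67),(351,80),(312,510),(98,500)]),.02)*1000;print(w.round(1).tolist(),w.mean(0))
for a,b in((3,0),(2,1)): d=w[b]-w[a];print(np.degrees(np.arctan2(d[1],d[0])),np.hypot(*d))
```

```text
[[531.6, -228.8], [527.9, -294.6], [397.8, -287.1], [401.4, -221.0]] [ 464.6885943  -257.89206177]
-3.402965485022182 130.41883749813488
-3.3001162592990654 130.3310653330991
```

Request:
{"op": "step_arm", "data": {"commands": [[1,0.3,-0.6,-3,0,0,-0.058],[1,0.3,-0.6,-6.5,0,0,-0.058],[1,0.3,-0.6,-10,0,0,-0.058],[1,0.3,-0.6,-13,0,0,-0.058],[1,0.3,-0.6,-15,0,0,-0.058]]}}

```text
time: 1.67
tool_pos: [0.4736, -0.2609, 0.0342]
tool_rot: [-3.14, 0.003, -0.065]
contact_force: [0.5, 0.1, -0.3]
opening: 0.092
grip_force: 0.0
```

Request:
{"op": "step_arm", "data": {"commands": [[1,0,0,-1.5,0,0,0],[1,0,0,-2.5,0,0,0],[1,0,0,-3,0,0,0],[1,0,0,-3,0,0,0]]}}

```text
time: 2.0
tool_pos: [0.4752, -0.2608, 0.0063]
tool_rot: [-3.141, 0.001, -0.064]
contact_force: [1.0, 0.4, -0.6]
opening: 0.092
grip_force: 0.0
```

Request:
{"op": "step_arm", "data": {"commands": [[1,0.1,0.2,-0.2,0,0,0.006],[0.6,0.1,0.2,-0.2,0,0,0.006],[0.6,0.1,0.2,-0.2,0,0,0.006],[0.6,0.1,0.2,-0.2,0,0,0.006],[0.6,0.1,0.2,-0.2,0,0,0.006]], "grip_force": 35}}

```text
time: 2.42
tool_pos: [0.4774, -0.2583, 0.0053]
tool_rot: [3.141, -0.001, -0.056]
contact_force: [0.3, 0.2, -0.6]
opening: 0.0696
grip_force: 0.0
```

Request:
{"op": "step_arm", "data": {"commands": [[0.5,0,0,0,0,0,0],[0.5,0,0,0,0,0,0],[0.5,0,0,0,0,0,0],[0.5,0,0,0,0,0,0]]}}

```text
time: 2.75
tool_pos: [0.4773, -0.2582, 0.0052]
tool_rot: [3.141, -0.001, -0.056]
contact_force: [0.6, 1.5, 5.8]
opening: 0.0655
grip_force: 35.0
```

Request:
{"op": "step_arm", "data": {"commands": [[0.5,0,0,1.5,0,0,0],[0.5,0,0,4.5,0,0,0],[0.5,0,0,8,0,0,0],[0.5,0,0,12,0,0,0],[0.5,0,0,16,0,0,0]]}}

```text
time: 3.17
tool_pos: [0.4761, -0.2576, 0.1652]
tool_rot: [-3.14, 0.003, -0.056]
contact_force: [1.0, -1.5, -4.2]
opening: 0.066
grip_force: 35.0
```

Request:
{"op": "step_arm", "data": {"commands": [[0.5,0,3,0,0,0,0],[0.5,0,6,0,0,0,0],[0.5,0,8,0,0,0,0],[0.5,0,8,0,0,0,0],[0.5,0,8,0,0,0,0]]}}

```text
time: 3.58
tool_pos: [0.4767, -0.1772, 0.1643]
tool_rot: [-3.141, 0.001, -0.054]
contact_force: [-0.7, -0.9, -3.3]
opening: 0.0659
grip_force: 35.0
```

Run:
```python
from h import *
s=observe();print(s["tool_pos"],s["tool_rot"],s["contact_force"],s["opening"])
import pickle;pickle.dump(camera_model("wrist"),open("m2.pkl","wb"))
im=read_camera("wrist");cv2.imwrite("pics/w2full.png",im[:,:,::-1])
cv2.imwrite("pics/w2.png",cv2.resize(im[40:290,0:330,::-1],None,fx=2.4,fy=2.4,interpolation=cv2.INTER_CUBIC))
```

```text
[ 0.47670884 -0.17722714  0.16426431] [-3.14148861e+00  1.17079338e-03 -5.40800338e-02] [-0.73711783 -0.93440604 -3.25034516] 0.06593374888327384
```

View pics/w2.png

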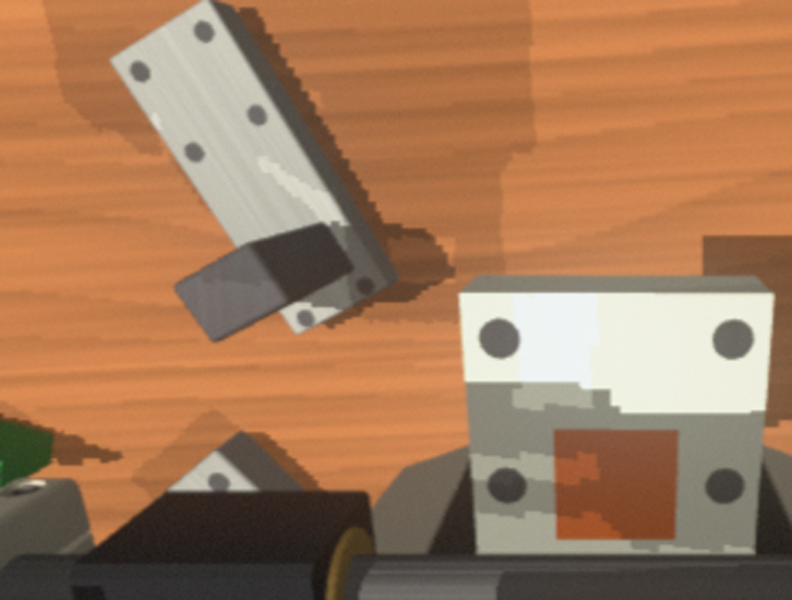

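Run:
```python
from h import *
import pickle; m=pickle.load(open("m2.pkl","rb"))
c=lambda a:(np.array(a)+.5)/2.4-.5+[0,40]
def P(n,a,z):
    w=ray("wrist",c(a),z,m)*1000; print(n,w.round(1).tolist(),'mean',w.mean(0).round(1))
    for i in range(len(w)): d=w[i]-w[i-1]; print('  ',np.hypot(*d).round(1),np.degrees(np.arctan2(d[1],d[0])).round(1))
P('plate',[(110,60),(208,0),(384,284),(298,334)],.02)
P('posttop',[(175,288),(250,245),(287,302),(213,341)],.086)
P('postbase -y edge',[(322,223),(352,268)],.02)
P('bolts',[(140,71),(204,31),(257,114),(194,152)],.02)
P('frame top far',[(459,293),(774,293)],.179)
```

```text
plate [[601.4, 19.0], [620.7, -25.3], [504.9, -76.6], [484.2, -34.2]] mean [552.8 -29.3]
   128.6 24.4
   48.4 -66.5
   126.6 -156.1
   47.1 116.0
posttop [[519.6, -27.1], [532.9, -56.2], [512.6, -64.8], [500.0, -35.8]] mean [516.3 -46. ]
   21.4 24.0
   32.0 -65.5
   22.0 -157.0
   31.6 113.5
postbase -y edge [[532.8, -54.1], [512.7, -63.7]] mean [522.7 -58.9]
   22.2 25.5
   22.2 -154.5
bolts [[596.7, 8.1], [609.8, -21.2], [578.0, -35.6], [564.6, -6.2]] mean [587.3 -13.7]
   35.1 23.9
   32.0 -65.8
   34.9 -155.7
   32.3 114.4
frame top far [[531.5, -147.3], [527.9, -213.6]] mean [ 529.7 -180.4]
   66.3 86.9
   66.3 -93.1
```

Wrist view: post top quad (175,288)-(287,302) and plate corners (110,60), (208,0) and (298,334), all in crop pixels. The post is at (516.3,-45.9) mm, yaw 24.2°. I'll carry the frame over it.

Request:
{"op": "step_arm", "data": {"commands": [[0.5,1.75,3.05,0,0,0,0.095],[0.5,3.5,6.1,0,0,0,0.19],[0.5,5.2,9.2,0,0,0,0.286],[0.5,7,12.2,0,0,0,0.38],[0.5,8.7,15.3,0,0,0,0.476]]}}

```text
time: 4.05
tool_pos: [0.565, -0.0251, 0.1641]
tool_rot: [3.141, 0.001, 0.423]
contact_force: [0.3, -1.1, -3.7]
opening: 0.066
grip_force: 35.0
```

Request:
{"op": "step_arm", "data": {"commands": [[0.5,0,0,-1,0,0,0],[0.5,0,0,-3,0,0,0],[0.5,0,0,-5,0,0,0],[0.5,0,0,-5,0,0,0],[0.5,0,0,-5,0,0,0]]}}

```text
time: 4.47
tool_pos: [0.5634, -0.026, 0.1135]
tool_rot: [-3.14, 0.003, 0.419]
contact_force: [0.6, 0.6, -3.3]
opening: 0.0654
grip_force: 35.0
```

Request:
{"op": "step_arm", "data": {"commands": [[0.5,0,0.1,0,0,0,0],[0.5,0,0.1,0,0,0,0]]}}

```text
time: 4.63
tool_pos: [0.565, -0.0248, 0.116]
tool_rot: [3.14, -0.002, 0.419]
contact_force: [-0.1, -0.8, -3.4]
opening: 0.0655
grip_force: 35.0
```

Run:
```python
from h import *
a=read_camera("scene")[100:220,200:320,::-1];b=read_camera("side")[120:220,220:340,::-1]
r=lambda x:cv2.resize(x,(390,int(390*x.shape[0]/x.shape[1])),interpolation=cv2.INTER_CUBIC)
a,b=r(a),r(b);b=cv2.copyMakeBorder(b,0,a.shape[0]-b.shape[0],0,0,0);cv2.imwrite("pics/over.png",np.hstack([a,b]))
s=observe();print(s["tool_pos"],s["tool_rot"])
```

```text
[ 0.56476226 -0.02460945  0.11593582] [ 3.14022063e+00 -1.83780848e-03  4.19334377e-01]
```

View pics/over.png

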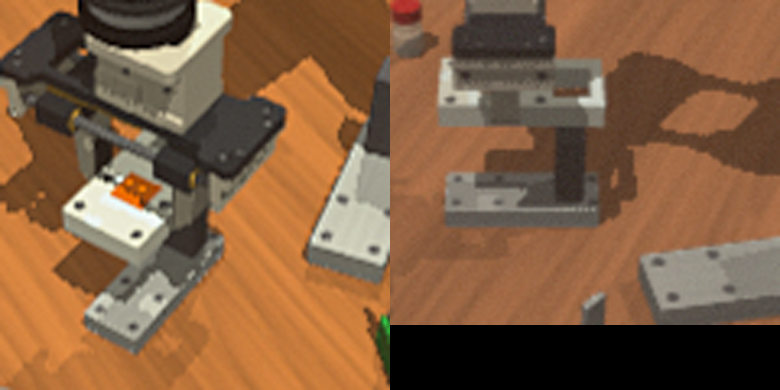

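Both views show the frame level above the post, with the hole over it. I'm lowering it while watching the force.

Request:
{"op": "step_arm", "data": {"commands": [[0.5,0,0,-1,0,0,0.003],[0.5,0,0,-2,0,0,0.003],[0.5,0,0,-2.6,0,0,0.003],[0.5,0,0,-3.2,0,0,0.003],[0.5,0,0,-3.8,0,0,0.003]]}}

```text
time: 5.15
tool_pos: [0.5638, -0.0242, 0.0757]
tool_rot: [-3.141, 0.001, 0.423]
contact_force: [-0.8, 0.6, -3.1]
opening: 0.0656
grip_force: 35.0
```

Request:
{"op": "step_arm", "data": {"commands": [[0.5,0,0,-1,0,0,0],[0.5,0,0,-2,0,0,0],[0.5,0,0,-3,0,0,0],[0.5,0,0,-3.8,0,0,0],[0.5,0,0,-4.2,0,0,0]]}}

```text
time: 5.57
tool_pos: [0.5633, -0.0241, 0.033]
tool_rot: [-3.14, 0.002, 0.423]
contact_force: [0.2, 0.9, -2.6]
opening: 0.0655
grip_force: 35.0
```

Request:
{"op": "step_arm", "data": {"commands": [[0.5,0,0,-0.3,0,0,0],[0.5,0,0,-0.6,0,0,0],[0.5,0,0,-0.8,0,0,0],[0.5,0,0,-0.9,0,0,0],[0.5,0,0,-0.9,0,0,0]]}}

```text
time: 5.98
tool_pos: [0.5642, -0.0242, 0.0258]
tool_rot: [3.141, -0.0, 0.423]
contact_force: [0.4, 0.5, -4.8]
opening: 0.0656
grip_force: 35.0
```

Request:
{"op": "step_arm", "data": {"commands": [[0.5,0,0,-0.1,0,0,0],[0.5,0,0,-0.2,0,0,0],[0.5,0,0,-0.2,0,0,0]]}}

```text
time: 6.23
tool_pos: [0.5644, -0.0243, 0.0252]
tool_rot: [3.141, -0.001, 0.423]
contact_force: [-3.6, -0.0, 6.9]
opening: 0.0659
grip_force: 35.0
```

Contact at the seated height. I'm releasing and rising.

Request:
{"op": "step_arm", "data": {"commands": [[0.8,0,0,0,0,0,0],[1,0,0,0,0,0,0],[1,0,0,0,0,0,0],[1,0,0,0,0,0,0],[1,0,0,0,0,0,0]]}}

```text
time: 6.65
tool_pos: [0.5642, -0.0242, 0.0238]
tool_rot: [3.141, -0.0, 0.423]
contact_force: [-0.3, 0.6, 0.9]
opening: 0.0906
grip_force: 0.0
```

Request:
{"op": "step_arm", "data": {"commands": [[1,0,0,1,0,0,0],[1,0,0,4,0,0,0],[1,0,0,8,0,0,0],[1,0,0,12,0,0,0],[1,0,0,15,0,0,0]]}}

```text
time: 7.07
tool_pos: [0.5647, -0.0243, 0.1778]
tool_rot: [3.14, -0.003, 0.423]
contact_force: [0.4, -0.5, 0.4]
opening: 0.0917
grip_force: 0.0
```

Request:
{"op": "step_arm", "data": {"commands": [[1,0.5,0.5,1,0,0,0],[1,0.5,0.5,2,0,0,0],[1,0.5,0.5,2,0,0,0]]}}

```text
time: 7.32
tool_pos: [0.5698, -0.0192, 0.1962]
tool_rot: [3.139, -0.003, 0.423]
contact_force: [0.8, -0.7, 0.9]
opening: 0.0916
grip_force: 0.0
```

Run:
```python
from h import *
import pickle;pickle.dump(camera_model("wrist"),open("m3.pkl","wb"))
s=observe();print(s["tool_pos"],s["tool_rot"])
im=read_camera("wrist");cv2.imwrite("pics/w3.png",cv2.resize(im[60:310,100:400,::-1],None,fx=2.4,fy=2.4,interpolation=cv2.INTER_CUBIC))
```

```text
[ 0.5698236  -0.01923141  0.19617371] [ 3.13933355e+00 -3.08359259e-03  4.23292129e-01]
```

View pics/w3.png

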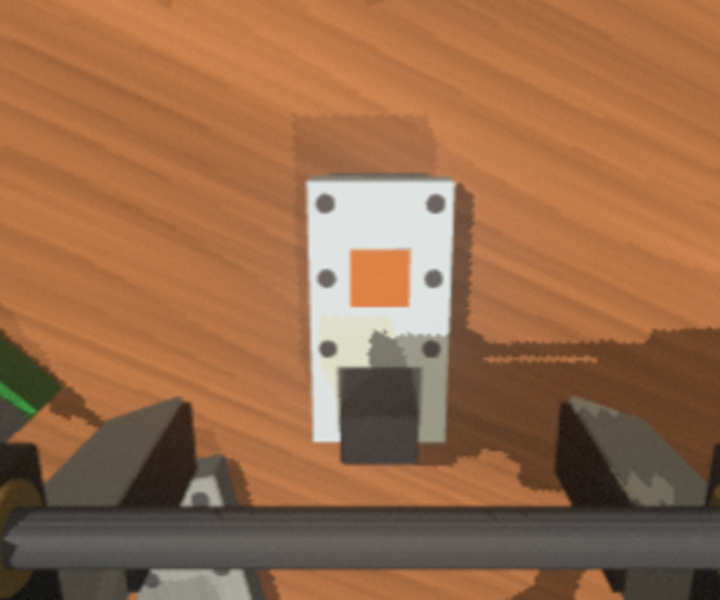

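The frame lies over the plate on the post. The face's foot runs (340,367)-(421,367) and the top front edge (341,417)-(418,415). I'll compute the target and go to the square.

Run:
```python
from h import *
import pickle; m=pickle.load(open("m3.pkl","rb"))
c=lambda a:(np.array(a)+.5)/2.4-.5+[100,60]
for n,a,z in(('foot',[(340,367),(421,367)],.04),('top',[(341,417),(418,415)],.086),('back',[(342,464),(418,464)],.086),('frame far',[(307,180),(456,180)],.04),('frame near',[(313,442),(445,442)],.04)):
    w=ray("wrist",c(a),z,m)*1000; d=w[0]-w[1]; print(n,w.round(1).tolist(),w.mean(0).round(1),np.hypot(*d).round(1),(np.degrees(np.arctan2(d[1],d[0]))-90).round(2))
```

```text
foot [[523.1, -22.2], [539.3, -58.3]] [531.2 -40.3] 39.5 24.21
top [[520.1, -26.3], [534.4, -55.8]] [527.3 -41.1] 32.8 25.84
back [[499.6, -35.7], [513.2, -65.9]] [506.4 -50.8] 33.2 24.19
frame far [[599.7, 27.0], [627.2, -33.9]] [613.5  -3.5] 66.8 24.25
frame near [[480.1, -26.0], [507.4, -86.8]] [493.7 -56.4] 66.7 24.19
```

Request:
{"op": "step_arm", "data": {"commands": [[1,-2.4,3,0,0,0,-0.11],[1,-4.8,6,0,0,0,-0.22],[1,-7.2,9,0,0,0,-0.33],[1,-9.6,12,0,0,0,-0.44],[1,-11.5,15,0,0,0,-0.55]]}}

```text
time: 7.78
tool_pos: [0.451, 0.1314, 0.192]
tool_rot: [3.14, 0.004, -0.133]
contact_force: [-0.3, 0.3, -0.0]
opening: 0.092
grip_force: 0.0
```

Request:
{"op": "step_arm", "data": {"commands": [[1,0,3.5,-0.5,0,0,0],[1,0,7,-1,0,0,0],[1,0,10,-1,0,0,0],[1,0,12,-1,0,0,0],[1,0,12,-1,0,0,0]]}}

```text
time: 8.2
tool_pos: [0.4527, 0.2536, 0.1819]
tool_rot: [3.141, 0.003, -0.124]
contact_force: [0.1, -0.9, -0.2]
opening: 0.0918
grip_force: 0.0
```

Request:
{"op": "step_arm", "data": {"commands": [[1,0,0,0,0,0,0]]}}

```text
time: 8.28
tool_pos: [0.453, 0.251, 0.1821]
tool_rot: [3.14, 0.003, -0.125]
contact_force: [-1.1, -0.8, -0.7]
opening: 0.0915
grip_force: 0.0
```

Run:
```python
from h import *
import pickle;pickle.dump(camera_model("wrist"),open("m4.pkl","wb"))
s=observe();print(s["tool_pos"],s["tool_rot"])
im=read_camera("wrist");cv2.imwrite("pics/w4full.png",im[:,:,::-1]);cv2.imwrite("pics/w4.png",cv2.resize(im[90:290,140:380,::-1],None,fx=3,fy=3,interpolation=cv2.INTER_CUBIC))
```

```text
[0.45295549 0.25097242 0.18207857] [ 3.13957590e+00  2.97047295e-03 -1.25033035e-01]
```

View pics/w4.png

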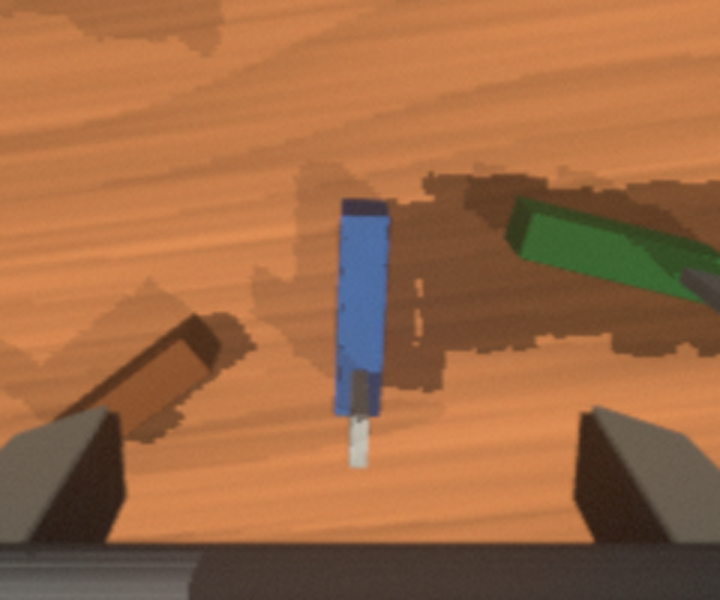

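Blue square: stock top from (341..389,215) to (335..380,415), blade top (350..368, 418..467). Green is at right, brown at left.

Run:
```python
from h import *
import pickle; m=pickle.load(open("m4.pkl","rb"))
c=lambda a:(np.array(a)+.5)/3-.5+[140,90]
w=ray("wrist",c([(341,215),(389,215),(380,415),(335,415)]),.032,m)*1000;print(w.round(1).tolist(),w.mean(0))
for a,b in((3,0),(2,1)): d=w[b]-w[a];print(np.degrees(np.arctan2(d[1],d[0])),np.hypot(*d))
w=ray("wrist",c([(350,418),(368,418),(368,467),(350,467)]),.072,m)*1000;print(w.round(1).tolist(),w.mean(0))
```

```text
[[470.8, 251.3], [468.6, 234.1], [390.2, 246.3], [392.4, 263.7]] [430.49454443 248.85932223]
-9.01179164064852 79.38137877062002
-8.877195050179907 79.38734523941764
[[409.4, 255.8], [408.6, 249.8], [390.1, 252.0], [390.9, 258.2]] [399.73805223 253.94100393]
```

The green look-alike is close to the open fingers' path, so I'll narrow the opening first.

Request:
{"op": "step_arm", "data": {"commands": [[0.42,-1,-0.4,0,0,0,-0.031],[0.42,-1,-0.4,0,0,0,-0.031],[0.42,-1,-0.4,-2,0,0,-0.031],[0.42,-1,-0.4,-5,0,0,-0.031],[0.42,-1,-0.4,-8,0,0,-0.031]]}}

```text
time: 8.75
tool_pos: [0.445, 0.2459, 0.1035]
tool_rot: [-3.141, -0.002, -0.159]
contact_force: [0.4, 0.0, 0.7]
opening: 0.0631
grip_force: 0.0
```

Request:
{"op": "step_arm", "data": {"commands": [[0.42,0,0,0,0,0,0],[0.42,0,0,0,0,0,0],[0.42,0,0,0,0,0,0]]}}

```text
time: 9.0
tool_pos: [0.4451, 0.2465, 0.105]
tool_rot: [-3.141, -0.001, -0.159]
contact_force: [0.1, 0.0, 0.7]
opening: 0.043
grip_force: 0.0
```

Request:
{"op": "step_arm", "data": {"commands": [[0.42,-0.1,0,-2,0,0,0.002],[0.42,-0.1,0,-5,0,0,0.002],[0.42,-0.1,0,-7.5,0,0,0.002],[0.42,-0.1,0,-9,0,0,0.002],[0.42,-0.1,0,-9.4,0,0,0.002]]}}

```text
time: 9.42
tool_pos: [0.4432, 0.2466, 0.0092]
tool_rot: [3.141, 0.001, -0.156]
contact_force: [-0.7, -0.3, 0.0]
opening: 0.0387
grip_force: 0.0
```

Request:
{"op": "step_arm", "data": {"commands": [[0.1,0,0,0,0,0,0],[0.1,0,0,0,0,0,0],[0.1,0,0,0,0,0,0],[0.1,0,0,0,0,0,0],[0.1,0,0,0,0,0,0]], "grip_force": 45}}

```text
time: 9.83
tool_pos: [0.4442, 0.2471, 0.0113]
tool_rot: [-3.14, -0.003, -0.156]
contact_force: [-0.8, -0.3, 8.0]
opening: 0.0178
grip_force: 45.0
```

Request:
{"op": "step_arm", "data": {"commands": [[0.1,0,0,0,0,0,0],[0.1,0,0,0,0,0,0]]}}

```text
time: 10.0
tool_pos: [0.4442, 0.2471, 0.0113]
tool_rot: [-3.14, -0.003, -0.156]
contact_force: [-0.8, -1.0, 6.7]
opening: 0.0175
grip_force: 45.0
```

Request:
{"op": "step_arm", "data": {"commands": [[0.1,0,0,1.5,0,0,0],[0.1,0,0,4.5,0,0,0],[0.1,0,0,8,0,0,0],[0.1,0,0,11,0,0,0],[0.1,0,0,11,0,0,0]]}}

```text
time: 10.42
tool_pos: [0.4462, 0.2481, 0.1258]
tool_rot: [-3.136, -0.01, -0.156]
contact_force: [1.0, 0.5, -1.7]
opening: 0.018
grip_force: 45.0
```

Request:
{"op": "step_arm", "data": {"commands": [[0.1,1.4,-2.6,0,0,0,0.058],[0.1,2.8,-5.3,0,0,0,0.116],[0.1,4.2,-7.9,0,0,0,0.173],[0.1,5.6,-10.5,0,0,0,0.23],[0.1,7,-13.1,0,0,0,0.289]]}}

```text
time: 10.83
tool_pos: [0.513, 0.1145, 0.1192]
tool_rot: [3.142, 0.001, 0.136]
contact_force: [1.4, 0.7, -1.8]
opening: 0.0173
grip_force: 45.0
```

Request:
{"op": "step_arm", "data": {"commands": [[0.1,1.4,-2.6,0,0,0,0.058],[0.1,2.8,-5.3,0,0,0,0.116],[0.1,4.2,-7.9,0,0,0,0.173],[0.1,5.6,-10.5,0,0,0,0.23],[0.1,7,-13.1,0,0,0,0.289]]}}

```text
time: 11.25
tool_pos: [0.583, -0.0165, 0.1189]
tool_rot: [-3.141, 0.001, 0.424]
contact_force: [1.2, 0.1, -2.7]
opening: 0.0175
grip_force: 45.0
```

Request:
{"op": "step_arm", "data": {"commands": [[0.1,0,0,0,0,0,0],[0.1,0,0,0,0,0,0]]}}

```text
time: 11.42
tool_pos: [0.5829, -0.0165, 0.1187]
tool_rot: [-3.141, 0.001, 0.419]
contact_force: [0.0, -0.4, -1.8]
opening: 0.0176
grip_force: 45.0
```

Request:
{"op": "step_arm", "data": {"commands": [[0.1,0,0,-1.5,0,0,0.003],[0.1,0,0,-3,0,0,0.003],[0.1,0,0,-4.5,0,0,0.003],[0.1,0,0,-5.6,0,0,0.003],[0.1,0,0,-6,0,0,0.003]]}}

```text
time: 11.83
tool_pos: [0.5813, -0.014, 0.0577]
tool_rot: [-3.139, 0.003, 0.425]
contact_force: [-0.5, 1.0, -2.6]
opening: 0.0176
grip_force: 45.0
```

Request:
{"op": "step_arm", "data": {"commands": [[0.1,0,0,0,0,0,0],[0.1,0,0,0,0,0,0]]}}

```text
time: 12.0
tool_pos: [0.5831, -0.0148, 0.06]
tool_rot: [3.141, -0.0, 0.425]
contact_force: [-0.4, -0.5, -1.9]
opening: 0.0176
grip_force: 45.0
```

Run:
```python
from h import *
a=read_camera("wrist")[150:310,176:336,::-1];b=read_camera("side")[140:200,220:300,::-1]
r=lambda x:cv2.resize(x,(390,int(390*x.shape[0]/x.shape[1])),interpolation=cv2.INTER_CUBIC)
a,b=r(a),r(b);b=cv2.copyMakeBorder(b,0,a.shape[0]-b.shape[0],0,0,0);cv2.imwrite("pics/pl.png",np.hstack([a,b]))
```

```text
(no output)
```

View pics/pl.png

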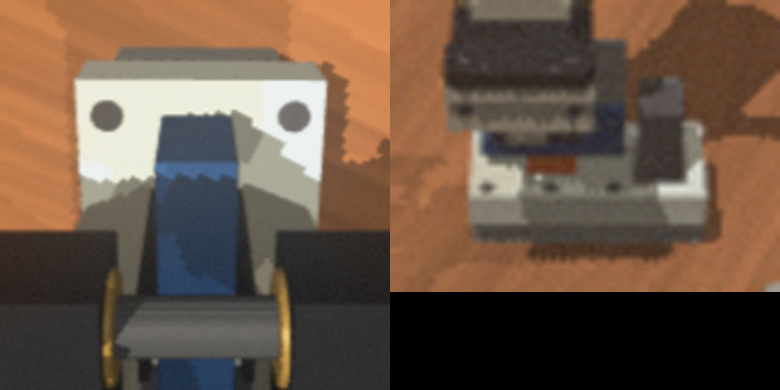

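The views show the square level above the frame with its blade just clear of the post face. The wrist view has the stock centred on the frame (198 against 201). I'm lowering it.

Request:
{"op": "step_arm", "data": {"commands": [[0.1,0,-0.1,-0.3,0,0,-0.002],[0.1,0,-0.1,-0.6,0,0,-0.002],[0.1,0,-0.1,-0.8,0,0,-0.002],[0.1,0,-0.1,-0.8,0,0,-0.002]]}}

```text
time: 12.43
tool_pos: [0.583, -0.0163, 0.0515]
tool_rot: [-3.142, 0.0, 0.423]
contact_force: [0.3, 0.5, -1.9]
opening: 0.0179
grip_force: 45.0
```

Not in contact yet, so I'll go on down in small steps.

Request:
{"op": "step_arm", "data": {"commands": [[0.1,0,0,-0.05,0,0,0],[0.1,0,0,-0.1,0,0,0],[0.1,0,0,-0.1,0,0,0]]}}

```text
time: 12.68
tool_pos: [0.583, -0.0163, 0.0514]
tool_rot: [3.141, -0.0, 0.423]
contact_force: [-2.1, -0.5, 4.6]
opening: 0.0176
grip_force: 45.0
```

Request:
{"op": "step_arm", "data": {"commands": [[0.1,-0.1,-0.05,0,0,0,0],[0.1,-0.2,-0.09,0,0,0,0],[0.1,-0.3,-0.13,0,0,0,0],[0.1,-0.4,-0.18,0,0,0,0],[0.1,-0.4,-0.18,0,0,0,0]]}}

```text
time: 13.1
tool_pos: [0.5799, -0.0181, 0.0513]
tool_rot: [3.14, -0.002, 0.423]
contact_force: [3.3, 1.2, 4.1]
opening: 0.0177
grip_force: 45.0
```

Request:
{"op": "step_arm", "data": {"commands": [[0.1,-0.1,-0.04,0,0,0,0],[0.1,-0.2,-0.09,0,0,0,0],[0.1,-0.3,-0.13,0,0,0,0],[0.1,-0.3,-0.13,0,0,0,0]]}}

```text
time: 13.43
tool_pos: [0.5773, -0.0192, 0.0513]
tool_rot: [3.14, -0.003, 0.423]
contact_force: [6.3, 2.7, 4.1]
opening: 0.0175
grip_force: 45.0
```

Request:
{"op": "step_arm", "data": {"commands": [[0.1,-0.05,-0.02,-0.05,0,0,0],[0.1,-0.1,-0.04,-0.1,0,0,0],[0.1,-0.1,-0.04,-0.1,0,0,0],[0.1,-0.1,-0.04,-0.1,0,0,0]]}}

```text
time: 13.77
tool_pos: [0.5773, -0.0192, 0.0513]
tool_rot: [3.139, -0.005, 0.423]
contact_force: [6.7, 5.1, 9.0]
opening: 0.0174
grip_force: 45.0
```

Request:
{"op": "step_arm", "data": {"commands": [[0.1,-0.05,-0.02,0,-0.001,0.002,0],[0.1,-0.1,-0.05,-0.03,-0.002,0.004,0],[0.1,-0.1,-0.05,-0.03,-0.002,0.004,0],[0.1,-0.1,-0.05,-0.03,-0.002,0.004,0]]}}

```text
time: 14.1
tool_pos: [0.5773, -0.0193, 0.0513]
tool_rot: [3.139, -0.003, 0.422]
contact_force: [9.4, 6.9, 8.7]
opening: 0.0176
grip_force: 45.0
```

Request:
{"op": "step_arm", "data": {"commands": [[0.1,-0.02,0.04,-0.02,0.003,0.001,0],[0.1,-0.02,0.04,-0.03,0.003,0.001,0],[0.1,-0.02,0.04,-0.03,0.003,0.001,0],[0.1,-0.02,0.04,-0.03,0.003,0.001,0]]}}

```text
time: 14.43
tool_pos: [0.5773, -0.0193, 0.0513]
tool_rot: [3.141, -0.004, 0.423]
contact_force: [9.3, 5.8, 10.1]
opening: 0.0178
grip_force: 45.0
```

Request:
{"op": "step_arm", "data": {"commands": [[0.1,0,0,0,0,0,0],[0.1,0,0,0,0,0,0],[0.1,0,0,0,0,0,0],[0.1,0,0,0,0,0,0]]}}

```text
time: 14.77
tool_pos: [0.5773, -0.0192, 0.0513]
tool_rot: [3.141, -0.004, 0.423]
contact_force: [8.7, 5.6, 10.4]
opening: 0.018
grip_force: 45.0
```

```bash
python3 -c "
from cell import *
print(hand_in())"
```

```text
the job is handed in; nothing more can be done
None
```

I threaded the frame onto the post and seated it on the small end plate, then handed in with the blue square gripped at 45 N and pressing about 10 N down and 10 N against the post face; flushness in the corner is judged from force and position readings, with no picture taken after the final press.

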